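# Turn the socket tray round in its sleeve

## Task

The blue socket tray has been put into its green sleeve back to front, so the sockets are at the stops. Slide it right out of the mouth onto the bare board, turn it half round, and slide it back in until it is fully home against the red stops, yellow socket end at the mouth. Keep the tray level with all three sockets in their own cells, and leave the other things on the bench where they are.

Things in the scene. Friction and masses are not known exactly. Their poses are not given: they have to be found in the camera images.
- holder: Fixed plywood board 350 x 130 x 12 mm with a green steel sleeve; the tray slides along its x. Origin: board's underside, below the sleeve's middle; z up; board top z = 12 mm, x = -255 to +95. Sleeve x = -70 to +70, inside 86 mm wide and 40 mm high, walls 3 mm, roof top at z = 54.5. Both ends open; mouth at -x. Fully home: tray centre at x = +5, rear end on the red stops, front end level with the mouth.
- mouth (a point): Middle of the sleeve's mouth, on the board's top (holder x = -70, z = 12 mm). From here the bare board runs on level to holder x = -255 mm. The sleeve's side walls end here in lips flaring outward, 3 mm thick, to holder x = -84, |y| = 52 mm.
- notch (a point): Inner end of the finger notch in the sleeve's roof at the back: holder x = +25, roof height 54 mm. The notch is 53 mm wide (|y| < 26.5) and open to the back from x = 25 to 70 mm, so a finger pointing down can push the tray's rear end wall that far in.
- stops (a point): Midway between the two red stops behind the sleeve, on their tray-side faces, on the board's top (holder x = +80, z = 12 mm). Each stop is 10 x 12 mm, 18 mm high, at holder x = 80 to 90, |y| = 30 to 42 mm; between them is a free gap of 60 mm through which the tray's rear end wall is reached.
- tray: Blue open-topped tray, loose, 150 (x) x 80 (y) x 36 mm, about 0.35 kg with sockets. Origin: centre of its underside. Floor and walls 4 mm. Three sockets stand in cells (walls 22 mm high) at x = 44 to 71 mm, inside its yellow +x end wall. Starts flat in the sleeve, its x along holder x (socket end at the stops, empty end at the mouth), up to 15 mm short of home. Slides freely on the board.
- rib_top (a point): Middle of the top of the rib across the tray's centre (tray x = 0, 35 mm above its underside). The rib is 10 mm thick along tray x and 72 mm long; the tray can be gripped by it. Free floor beside it: tray x = 5 to 41 mm towards the sockets, and x = -5 to -71 mm towards the empty end, where a finger can hook the end wall from inside.
- socket_end (a point): Middle of the outer face of the tray's yellow end wall (tray x = +75 mm, 18 mm above its underside).
- empty_end (a point): Middle of the outer face of the tray's plain blue end wall (tray x = -75 mm, 18 mm above its underside).
- socket0: A steel socket, loose, a cylinder 18 mm diameter, 24 mm tall, standing in its cell of the tray, 4 mm above the tray's underside (tray x about 57 mm, y about -25 mm). Origin: centre of its foot.
- socket1: A steel socket, loose, a cylinder 18 mm diameter, 24 mm tall, standing in its cell of the tray, 4 mm above the tray's underside (tray x about 57 mm, y about 0 mm). Origin: centre of its foot.
- socket2: A steel socket, loose, a cylinder 18 mm diameter, 24 mm tall, standing in its cell of the tray, 4 mm above the tray's underside (tray x about 57 mm, y about 25 mm). Origin: centre of its foot.
- level: A yellow spirit level, 280 x 22 mm and 50 mm tall, standing on edge; origin under its middle, x along its length. Bystander, loose.
- pliers: Slip-joint pliers with red grips lying flat, 170 x 60 mm, 14 mm high; origin under the middle, x along the length. Bystander, loose.
- file: A steel file with wooden handle lying flat, 225 mm long, 20 mm high; origin under it near the middle, x along the length. Bystander, loose.
- tub: A clear plastic tub with clip-on lid, 106 x 149 mm (x, y), 58 mm tall; origin under its middle. Bystander, loose.
- oil: An upright white oil bottle with red cap and green label, 56 mm diameter, 165 mm tall; origin under its middle. Bystander, loose.
- jar: An upright amber glass jar with steel cap, 68 mm diameter, 85 mm tall; origin under its middle. Bystander, loose.
- tape: An orange tape measure standing on edge, 66 x 34 mm, 62 mm tall; origin under its middle. Bystander, loose.
Things that resemble listed ones, but are neither listed nor needed, are in the scene too. There is more than one size of the tray; the job needs the middle-sized.

How it is judged:
By the outcome, as a careful person would: the job done as asked, in the order asked, and still so for the second after the job is handed in, with the robot touching nothing.
It also fails if it takes over 72 s, if anything falls off the work surface, if the arm or the gripper's body presses on something with over 40 N, if the wrist force passes 120 N, or if a joint passes its speed limit or range.

## Robot

A 6-joint arm with a two-finger parallel gripper is mounted at the origin on the work surface. World frame = base frame: x ahead of the robot, y to its left, z up, the work surface at z = 0. Lengths are in m, angles in rad, forces in N, time in s.
With the tool pointing down it reaches from about 0.375 to 0.975 m from the base axis. Payload 3.8 kg.
Tool frame: the origin (TCP) lies on the centre line of the jaws, within the pads' length; the fingertips stand 14 mm ahead of it and the grasp point (between the pads) lies 5 mm behind it; z points along the fingers, y is the line along which they close (so a half turn about z gives the same grasp; the last joint's range is limited). The gripper opens to 85 mm and grips with 20 to 120 N. Pads are 22 mm wide; open, the fingers measure 114 mm over their backs; the gripper's body (76 mm by 85 mm) begins 54 mm behind the grasp point. The pads swing forward as they close: fully open they stand 13 mm farther back than shut.
Start: joints at [1.077, 0.264, 1.604, -0, 1.274, -0.037], TCP at [0.298, 0.606, 0.245] pointing down, gripper open.
Joint ranges: [-2.63, 2.63], [-0.94, 2.18], [0.31, 2.57], [-1.31, 4.45], [0, 2.66], [-2.55, 2.55]. Speed limits (rad/s): [2.57, 2.57, 3.14, 3.14, 3.14, 3.14].

## Interface

Orientations are given as a rotation vector (axis times angle).
In Python, from workcell import bot, eyes, spot_in gives the robot as it stands.
- The arm moves only by the tool carry_out, never from a script. Its argument "series" is text: rows parted by semicolons, each of 4 numbers parted by spaces: the shift along the world's x, y, z in m, then the turn about the world's z in degrees. In form: tx ty tz roll; .... A call has 1 to 20 rows; each row shifts and turns the commanded pose from where the row before left it; what a row does not reach is not made up. A row lasts 1/8 s, in which the tool goes at most 62.5 mm and 10.7 degrees, less where a joint would pass 70% of its speed; a pose out of reach is approached as far as the arm can. A call is refused whole if a number of a shift passes 0.0625 or a number of a turn 10.7, either way. A call with a gripper value outside its range is refused whole. "jaw" is the gripper command: -1 is shut, 1 is fully open, values between are in proportion, set as the call begins (left out, the last holds). The fingers move at their own pace and stop on an object; "grip_force" is the grip in N (left out, the last holds). Time passes only in rows, so rows that do not move let the fingers close. It gives the time, the measured TCP pose, the force, the opening and the grip force at its end, in the units of the state.
- bot.read_state(): the state, without advancing time (a new reading comes with each control period).
- eyes.read_camera(name): name is "scene" or "top" or "wrist"; returns (picture, depth): 384x512x3 uint8, blue, green, red; 384x512 float32, m along the optical axis (not along the pixel's ray), 0 where there is no reading.
- eyes.get_calibration(name): a dict with "K" (3x3 intrinsics, pixels), "position" and "rotation" of the camera in the world; the wrist camera has in their place "T_tool_cam" (4x4, takes a point from camera to tool coordinates, whose origin is the TCP and whose axes are the flange's). Camera axes: x right, y down, z forward; pixel columns grow to the right and rows downward; lengths in m; the calibration is good to about 2 mm. A picture is of the moment at which its call begins: read the wrist's pose just before it. get_calibration takes no time and is no camera call.
- bot.finish_job(): hands the job in; it is judged then, once.
Trained networks look in the newest picture that a camera, given by its name, has taken for a name from the list of things; names that differ only in an ending like _2 or _b are one class to them, and where a whole thing is asked for, a point or a joint stands for the part that bears it (a point fixed in the world has none). Each returns a list of dicts, best first, with "score" (0 to 1); they miss things now and then, are a little off and sometimes report something else, mostly with a low value. They report only what shows in the picture. A call takes as long as a camera call. They do not tell look-alikes from the thing itself.
- spot_in(camera, target): "rect" ([centre column, centre row, width, height] in pixels, round what is visible of it).
The state is a dict: "time": time; "q": joint angles; "joint_vel": joint speeds; "joint_torque": joint torques, N m; "tool_pos": TCP position; "tcp_rot": TCP orientation; "wrist_force": force on the tool from outside, world axes, zero at the start; "torque": the same for the moment, N m; "width": opening from 0.0 (shut) to 1.0 (fully open); "grip_force": force on a finger pad.
Only numpy, scipy, OpenCV 4.12 (cv2) and the standard library are available. Lean on these libraries where they do the work, as an engineer would, in place of code of your own. Each camera call takes 0.05 s, during which the arm holds its last target. There are 200 camera calls.

## Working session

There is one attempt and no reset: what is moved stays moved. The work goes in short steps, Python scripts to look and compute and a tool call to move; the robot and the scene stay as the last step left them, time stands still between calls to the robot, and variables do not carry over. Pictures are saved under pics/ and viewed, at most 10 in all, crops included, and the job is handed in when it is done.

Besides the shell and the picture viewer there is one more tool, called after "Request:" as name(argument=value, ...) on one line, values as JSON. carry_out: Moves the arm, as the interface text tells. Its arguments: {"type":"object","properties":{"series":{"type":"string"},"jaw":{"type":"number"},"grip_force":{"type":"number"}},"required":["series"]}

```bash
mkdir -p pics; cat > h.py <<'E'
import numpy as np, cv2
from workcell import bot, eyes, spot_in
from scipy.spatial.transform import Rotation as R
def cam(name):
    s=bot.read_state(); im,d=eyes.read_camera(name); c=eyes.get_calibration(name); K=np.array(c["K"])
    if name=="wrist":
        T=np.eye(4);T[:3,:3]=R.from_rotvec(s["tcp_rot"]).as_matrix();T[:3,3]=s["tool_pos"];T=T@np.array(c["T_tool_cam"])
    else:
        T=np.eye(4);r=np.array(c["rotation"]);T[:3,:3]=r if r.shape==(3,3) else R.from_rotvec(r).as_matrix();T[:3,3]=c["position"]
    return im,d,K,T
def pts(d,K,T):
    v,u=np.mgrid[:d.shape[0],:d.shape[1]]
    p=np.stack([(u-K[0,2])/K[0,0]*d,(v-K[1,2])/K[1,1]*d,d],-1)
    return p@T[:3,:3].T+T[:3,3]
E
python3 - <<'E'
from h import *
print({k:np.round(v,3) for k,v in bot.read_state().items()})
for n in ("top","scene"):
    im,d,K,T=cam(n); print(n,K.tolist(),np.round(T,3).tolist(),d[d>0].min(),d.max())
    np.savez(n,im=im,d=d,K=K,T=T)
    cv2.imwrite(f"pics/{n}0.png",cv2.resize(im,None,fx=1.5,fy=1.5))
    P=pts(d,K,T)
    for t in ("holder","tray","rib_top","mouth","notch","stops","socket_end","empty_end","socket0"):
        for o in spot_in(n,t)[:4]:
            c=np.round(o["rect"]).astype(int); print(t,round(o["score"],2),c,np.round(P[min(c[1],383),min(c[0],511)],3))
E
```

```text
{'time': np.float64(0.0), 'q': array([ 1.077,  0.265,  1.605,  0.   ,  1.274, -0.037]), 'joint_vel': array([-0.001,  0.002, -0.001, -0.002, -0.001,  0.001]), 'joint_torque': array([ 2.0000e-03, -5.1511e+01, -3.6731e+01, -0.0000e+00,  1.3000e-02,
        0.0000e+00]), 'tool_pos': array([0.297, 0.605, 0.244]), 'tcp_rot': array([-7.110e-01, -3.059e+00,  3.000e-03]), 'wrist_force': array([-0.359, -0.15 ,  0.641]), 'torque': array([-0.004,  0.003, -0.062]), 'grip_force': np.float64(0.0), 'width': np.float64(1.003)}
top [[405.3170339681776, 0.0, 253.99348138980181], [0.0, 405.3170339681776, 185.23185478827367], [0.0, 0.0, 1.0]] [[0.02, -0.98, 0.2, 0.362], [-1.0, -0.019, 0.004, 0.069], [0.0, -0.2, -0.98, 1.043], [0.0, 0.0, 0.0, 1.0]] 0.8819484 2.0359042
holder 0.62 [284 189 140  71] [ 0.563 -0.004  0.018]
tray 0.87 [235 175  25  24] [0.597 0.123 0.019]
tray 0.85 [115 273  88  83] [0.343 0.405 0.039]
tray 0.59 [216 284  41  58] [0.322 0.16  0.033]
rib_top 0.95 [116 274  91  84] [0.341 0.406 0.029]
rib_top 0.68 [234 174  15  22] [0.594 0.124 0.045]
rib_top 0.62 [214 284  41  54] [0.322 0.165 
[... 1111 characters left out ...]
 78] [0.346 0.417 0.03 ]
rib_top 0.78 [265 228  31  32] [0.59  0.136 0.044]
rib_top 0.67 [325 171  48  36] [0.328 0.168 0.028]
rib_top 0.55 [406 217  81  77] [0.346 0.419 0.032]
mouth 0.82 [226 208 122 106] [0.604 0.024 0.058]
notch 0.56 [228 209 120 104] [0.604 0.031 0.059]
stops 0.65 [228 208 116 103] [0.602 0.029 0.06 ]
socket_end 0.96 [265 229  32  35] [0.594 0.138 0.046]
socket_end 0.88 [324 172  45  33] [0.325 0.164 0.018]
socket_end 0.63 [405 219  76  73] [0.342 0.419 0.017]
empty_end 0.83 [265 229  30  34] [0.594 0.138 0.046]
empty_end 0.8 [407 218  76  80] [0.341 0.422 0.023]
empty_end 0.61 [325 172  43  36] [0.326 0.168 0.022]
empty_end 0.46 [249 168  43  43] [ 0.435 -0.021  0.018]
```

View pics/top0.png

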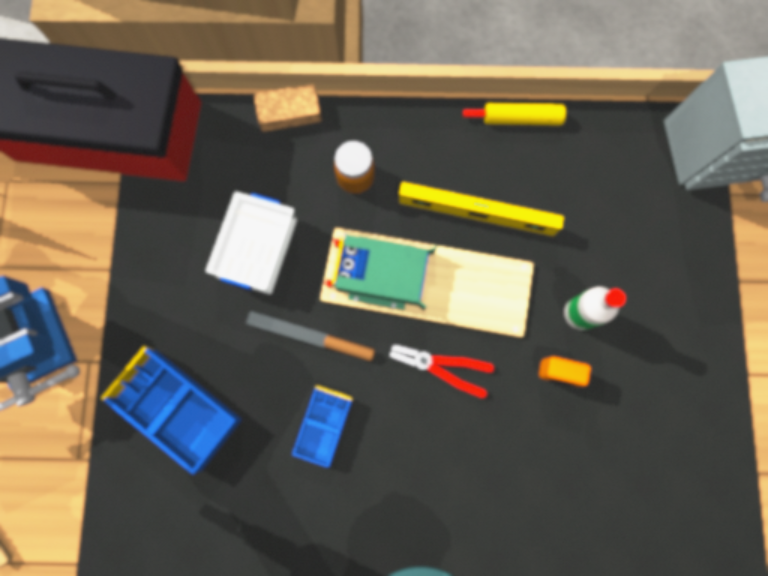

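View pics/scene0.png

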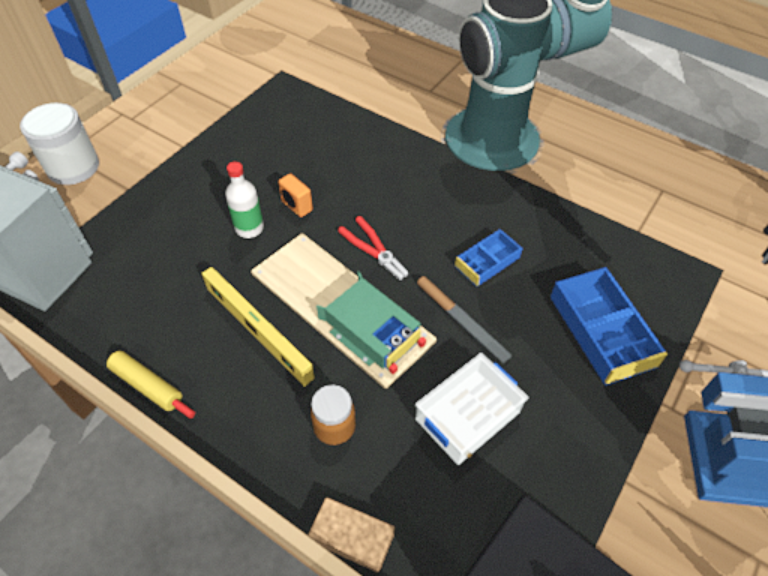

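The sleeve at top-picture (385,270) holds a blue tray with sockets visible at (348,262). The large blue tray at (170,410) and the small one at (322,427) are look-alikes without sockets. So the middle-sized tray is the one in the sleeve. I'll measure the holder and confirm the tray in a crop.

```bash
python3 - <<'E'
from h import *
z=np.load("top.npz");im,d,K,T=z["im"],z["d"],z["K"],z["T"]
P=pts(d,K,T); hsv=cv2.cvtColor(im,cv2.COLOR_BGR2HSV)
roi=np.zeros(d.shape,bool);roi[145:235,205:365]=1
def rect(m):
    q=P[m&roi][:,:2]; r=cv2.minAreaRect((q*1000).astype(np.float32)); return r,np.round(cv2.boxPoints(r)).tolist(),np.median(P[m&roi][:,2]),m[roi].sum()
H,S,V=hsv[...,0],hsv[...,1],hsv[...,2]
wood=(H>10)&(H<28)&(V>120)&(P[...,2]<.03)&(P[...,2]>0)
n,l,st,c=cv2.connectedComponentsWithStats((wood&roi).astype(np.uint8))
print("wood",rect(wood))
green=(H>60)&(H<95)&(S>80)&(P[...,2]>.045)
print("roof",rect(green))
blue=(H>100)&(H<125)&(S>130)&(P[...,2]<.06); print("blue",rect(blue))
red=((H<8)|(H>172))&(S>150)&(np.indices(d.shape)[1]<240)
n,l,st,c=cv2.connectedComponentsWithStats((red&roi).astype(np.uint8))
for i in range(1,n): print("red",st[i],np.round(np.median(P[l==i],0),3))
yel=(H>20)&(H<35)&(S>180)&(V>150)
roi[:]=0;roi[115:160,260:380]=1;print("level",rect(yel))
roi[:]=0;roi[225:268,255:333]=1;print("pliers",rect((P[...,2]>.006)))
roi[:]=0;roi[205:243,160:253]=1;print("file",rect((P[...,2]>.006)&~green))
cv2.imwrite("pics/crop.png",cv2.resize(im[140:235,200:365],None,fx=4.8,fy=4.8,interpolation=cv2.INTER_CUBIC))
E
```

```text
wood (((562.7105102539062, -19.059127807617188), (223.926025390625, 398.8289794921875), 3.000807285308838), [[440.0, 174.0], [461.0, -224.0], [685.0, -212.0], [664.0, 186.0]], np.float64(0.015153280829258375), np.int64(2342))
roof (((501.158447265625, 88.49722290039062), (143.2215576171875, 262.9358215332031), 77.62275695800781), [[357.0, 47.0], [614.0, -10.0], [645.0, 130.0], [388.0, 187.0]], np.float64(0.05798377770304952), np.int64(1657))
blue (((596.5906982421875, 120.98863983154297), (40.992027282714844, 55.548667907714844), 80.46255493164062), [[566.0, 105.0], [621.0, 96.0], [627.0, 137.0], [573.0, 146.0]], np.float64(0.020197596926670114), np.int64(169))
red [223 160   2   4   6] [0.63  0.152 0.034]
red [218 187   3   4   7] [0.557 0.162 0.033]
level (((703.2694091796875, -100.51313781738281), (298.3387451171875, 46.181705474853516), 78.52762603759766), [[651.0, -242.0], [696.0, -251.0], [756.0, 41.0], [710.0, 50.0]], np.float64(0.05303389319217394), np.int64(1134))
pliers (((417.95501708984375, -28.16497802734375), (107.28559112548828, 197.32223510742188), 1.1310138702392578), [[362.0, 69.0], [366.0, -128.0], [474.0, -126.0], [470.0, 72.0]], np.float64(0.01506705091643501), np.int64(946))
file (((439.5058288574219, 191.8140869140625), (159.1428985595703, 241.6468505859375), 1.1499569416046143), [[358.0, 311.0], [362.0, 69.0], [521.0, 73.0], [517.0, 314.0]], np.float64(0.016201826014693665), np.int64(1051))
```

View pics/crop.png

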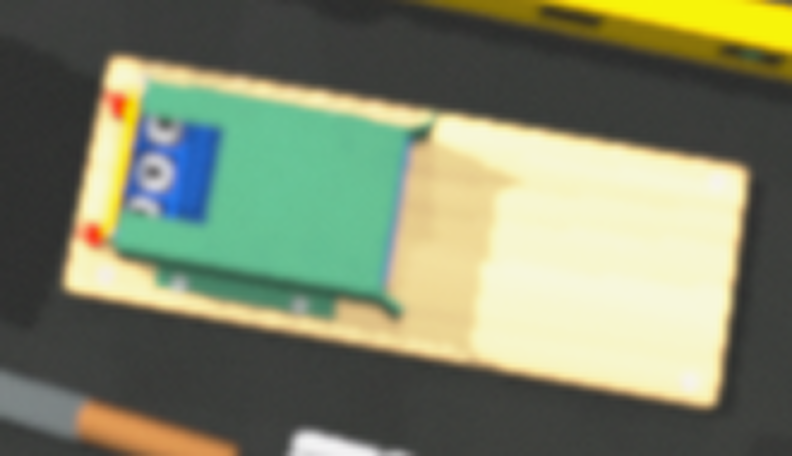

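The crop confirms it: sockets and yellow end sit in the sleeve at the stops (crop 125,175), and the blue empty end is at the mouth (400,210). Board corners are at crop (110,55), (65,290), (716,407) and (748,168). I'll now intersect these with z=12 mm.

```bash
cat >> h.py <<'E'
def ray(u,v,z,K,T):
    r=T[:3,:3]@np.array([(u-K[0,2])/K[0,0],(v-K[1,2])/K[1,1],1]); return T[:3,3]+r*(z-T[2,3])/r[2]
E
python3 - <<'E'
from h import *
z=np.load("top.npz");K,T=z["K"],z["T"]
f=lambda a,b,h=.012: ray(200+a/4.8-.4,140+b/4.8-.4,h,K,T)[:2]
TL,BL,BR,TR=[f(*p) for p in((110,55),(65,290),(716,407),(748,168))]
print(np.round([TL,BL,BR,TR],3))
L=(TL+BL)/2;Rr=(TR+BR)/2;ex=(L-Rr);print(np.linalg.norm(ex),np.linalg.norm(TL-BL),np.linalg.norm(TR-BR));ex/=np.linalg.norm(ex)
C=(TL+BL+BR+TR)/4; O=C+ex*.080; print("yaw",np.degrees(np.arctan2(ex[1],ex[0])),"O",O)
# sleeve roof corners check, z .0545
for p in((147,80),(412,128),(383,295),(118,245)):
    q=f(*p,.0545)-O; print("roof",np.round([q@ex, q@[-ex[1],ex[0]]],4))
q=f(128,170,.048)-O;print("yellow wall outer..",q@ex)
for x,y in((.097,0),(.042,0),(-.1,0),(-.172,0)): print(x,np.round(O+ex*x,3))
E
```

```text
[[ 0.663  0.158]
 [ 0.531  0.178]
 [ 0.475 -0.17 ]
 [ 0.606 -0.191]]
0.35297468159858564 0.13285604384561162 0.13218107048546637
yaw 80.79578947829354 O [0.58172508 0.07263036]
roof [ 0.07   -0.0449]
roof [-0.0715 -0.0442]
roof [-0.0714  0.0458]
roof [0.0678 0.0446]
yellow wall outer.. 0.07113475864398541
0.097 [0.597 0.168]
0.042 [0.588 0.114]
-0.1 [ 0.566 -0.026]
-0.172 [ 0.554 -0.097]
```

Request:
carry_out(series="0.03 -0.0436 0 1.7;0.03 -0.0436 0 1.7;0.03 -0.0436 0 1.7;0.03 -0.0436 0 1.7;0.03 -0.0436 0 1.7;0.03 -0.0436 0 1.7;0.03 -0.0436 0 1.7;0.03 -0.0436 0 1.7;0.03 -0.0436 0 1.7;0.03 -0.0436 0 1.7;0 0 0 0;0 0 0 0", jaw=-1)

```text
time: 2.5
tool_pos: [0.5975, 0.1698, 0.2452]
tcp_rot: [-0.253, -3.131, -0.001]
wrist_force: [-0.5, -0.0, 0.2]
width: 0.002
grip_force: 0.0
```

```bash
python3 - <<'E'
from h import *
s=bot.read_state();print(s["q"],s["tool_pos"],s["tcp_rot"])
im,d,K,T=cam("wrist");np.savez("w1",im=im,d=d,K=K,T=T)
cv2.imwrite("pics/w1.png",cv2.resize(im,None,fx=1.5,fy=1.5))
E
```

```text
[ 2.36409472e-01  1.63610700e-01  1.72471828e+00  6.26200713e-04
  1.25375559e+00 -1.17333597e+00] [0.59754635 0.1697742  0.24515168] [-2.52958138e-01 -3.13073709e+00 -6.47040137e-04]
```

View pics/w1.png

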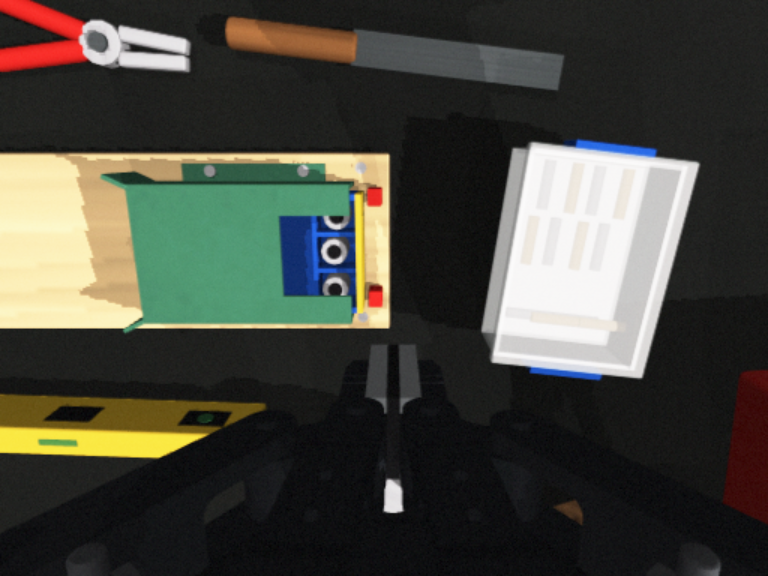

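The wrist view shows the yellow wall at column 360, stops at (375,196) and (375,296), and the board end at column 389. I'll check these against the estimate.

```bash
python3 - <<'E'
from h import *
z=np.load("w1.npz");K,T=z["K"],z["T"]
ex=np.array([np.cos(np.radians(80.8)),np.sin(np.radians(80.8))]);ey=np.array([-ex[1],ex[0]]);O=np.array([.5817,.0726])
for n,u,v,h in(("b",389,154,.012),("b",389,328,.012),("bl",10,154,.012),("bl",10,328,.012),("stop",368,196,.030),("stop",368,296,.030),("stopfar",382,196,.03),("yw",364,195,.048),("yw",364,312,.048),("notch",279,216,.0545),("notch",283,296,.0545),("mouth",128,190,.0545),("mouth",144,321,.0545),("blueTop..",279,255,.047)):
    p=ray(u/1.5-.17,v/1.5-.17,h,K,T)[:2]; q=p-O; print(n,np.round(p,4),np.round([q@ex,q@ey],4))
E
```

```text
b [0.5324 0.1779] [0.096  0.0655]
b [0.6603 0.1567] [ 0.0956 -0.0642]
bl [ 0.4894 -0.0853] [-0.1707  0.0658]
bl [ 0.6132 -0.1318] [-0.1968 -0.0638]
stop [0.5574 0.1593] [0.0817 0.0378]
stop [0.6274 0.147 ] [ 0.0807 -0.0333]
stopfar [0.5589 0.1688] [0.0913 0.0378]
yw [0.5551 0.158 ] [0.08 0.04]
yw [0.6333 0.144 ] [ 0.0787 -0.0395]
notch [0.5589 0.1023] [0.0257 0.0273]
notch [0.6115 0.0932] [ 0.0251 -0.0261]
mouth [0.5275 0.0116] [-0.0689  0.0438]
mouth [ 0.6136 -0.0037] [-0.0702 -0.0437]
blueTop.. [0.585  0.0947] [0.0224 0.0003]
```

Request:
carry_out(series="0 0.002 -0.035 0;0 0 -0.05 0;0 0 -0.05 0;0 0 -0.04 0;0 0 -0.021 0;0 0 -0.01 0;0 0 0 0")

```text
time: 3.42
tool_pos: [0.5981, 0.1723, 0.0398]
tcp_rot: [0.25, 3.131, 0.0]
wrist_force: [1.2, -0.8, -0.5]
width: 0.0
grip_force: 0.0
```

Request:
carry_out(series="-0.0008 -0.005 0 0;-0.0013 -0.0079 0 0;-0.0013 -0.0079 0 0;-0.0013 -0.0079 0 0;0 0 0 0")

```text
time: 4.05
tool_pos: [0.5929, 0.142, 0.0394]
tcp_rot: [-0.252, -3.131, 0.001]
wrist_force: [-0.3, 0.4, 0.6]
width: 0.002
grip_force: 0.3
```

Request:
carry_out(series="-0.0011 -0.0069 0 0;-0.0011 -0.0069 0 0;-0.0011 -0.0069 0 0;-0.0008 -0.005 0 0;0 0 0 0;0 0 0 0")

```text
time: 4.8
tool_pos: [0.588, 0.1167, 0.0385]
tcp_rot: [-0.251, -3.13, 0.002]
wrist_force: [-0.5, -0.6, -1.4]
width: -0.002
grip_force: 0.0
```

```bash
python3 - <<'E'
from h import *
im,d,K,T=cam("top");np.savez("t2",im=im,d=d,K=K,T=T)
cv2.imwrite("pics/t2.png",cv2.resize(im[140:235,200:365],None,fx=4.8,fy=4.8,interpolation=cv2.INTER_CUBIC))
E
```

```text
(no output)
```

View pics/t2.png

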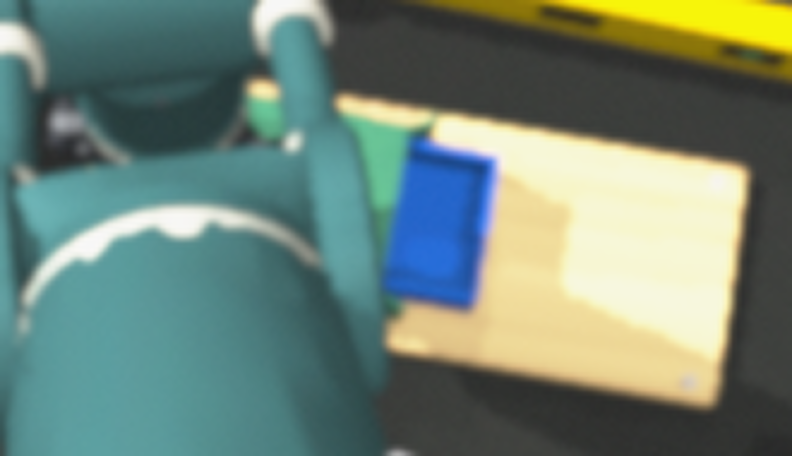

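The tray's empty end now sticks out of the mouth, its outer edge around crop (484,232). I'll compute how far.

```bash
cat >> h.py <<'E'
ex=np.array([np.cos(np.radians(80.8)),np.sin(np.radians(80.8))]);ey=np.array([-ex[1],ex[0]]);O=np.array([.582,.0731])-.0007*0
def hol(p): q=np.asarray(p)[:2]-O; return np.round([q@ex,q@ey],4)
E
python3 - <<'E'
from h import *
z=np.load("t2.npz");K,T=z["K"],z["T"]
for a,b in((496,160),(474,308),(485,234),(412,140)): print(hol(ray(200+a/4.8-.4,140+b/4.8-.4,.048,K,T)))
s=bot.read_state();print(hol(s["tool_pos"]))
for x in(-.096,-.1,-.21): print(x,O+ex*x)
E
```

```text
[-0.1185 -0.0366]
[-0.1195  0.0431]
[-0.119   0.0036]
[-0.0733 -0.0393]
[0.0441 0.001 ]
-0.096 [ 0.56665141 -0.02166508]
-0.1 [ 0.56601188 -0.02561363]
-0.21 [ 0.54842495 -0.13419862]
```

Request:
carry_out(series="0.0008 0.005 0 0;0 0 0.03 0;0 0 0.055 0;-0.0054 -0.0354 0 0;-0.0055 -0.0354 0 0;-0.0054 -0.0354 0 0;-0.0055 -0.0354 0 0;0 0 0 0;0 0 -0.03 0;0 0 -0.03 0;0 0 -0.022 0;0 0 0 0")

```text
time: 6.35
tool_pos: [0.5659, -0.0181, 0.04]
tcp_rot: [-0.25, -3.127, -0.0]
wrist_force: [0.3, 0.7, 0.9]
width: -0.001
grip_force: 0.0
```

Request:
carry_out(series="-0.0012 -0.0075 0 0;-0.0012 -0.0075 0 0;-0.0012 -0.0075 0 0;-0.0012 -0.0075 0 0;-0.0012 -0.0075 0 0;-0.0012 -0.0075 0 0;-0.0012 -0.0075 0 0;-0.0012 -0.0075 0 0;-0.0012 -0.0075 0 0;-0.0012 -0.0075 0 0;-0.0012 -0.0075 0 0;-0.0012 -0.0075 0 0;-0.0012 -0.0075 0 0;-0.0012 -0.0075 0 0;-0.0012 -0.0075 0 0;-0.0012 -0.0075 0 0;-0.0012 -0.0075 0 0;0 0 0 0;0 0 0 0")

```text
time: 8.72
tool_pos: [0.547, -0.1471, 0.0418]
tcp_rot: [-0.251, -3.131, 0.001]
wrist_force: [-1.2, 0.1, 0.8]
width: 0.002
grip_force: 0.0
```

Request:
carry_out(series="0.0006 0.004 0 0;0 0 0.04 0;0 0 0.06 0;0.003 0.018 0.05 0;0.003 0.018 0.03 0;0.0027 0.0173 0 0;0 0 0 0", jaw=0)

```text
time: 9.6
tool_pos: [0.5562, -0.0881, 0.221]
tcp_rot: [-0.248, -3.13, -0.0]
wrist_force: [-0.3, 0.0, 0.1]
width: 0.501
grip_force: 0.0
```

```bash
python3 - <<'E'
from h import *
s=bot.read_state();print(s["q"],s["tool_pos"],hol(s["tool_pos"]),s["width"])
im,d,K,T=cam("wrist");np.savez("w3",im=im,d=d,K=K,T=T)
cv2.imwrite("pics/w3.png",cv2.resize(im,None,fx=1.5,fy=1.5))
E
```

```text
[-2.01294406e-01  7.12350668e-02  1.87281522e+00 -2.07070372e-04
  1.19926655e+00 -1.61400648e+00] [ 0.55617686 -0.08814491  0.22103511] [-0.1633 -0.0003] 0.5014358481537136
```

View pics/w3.png

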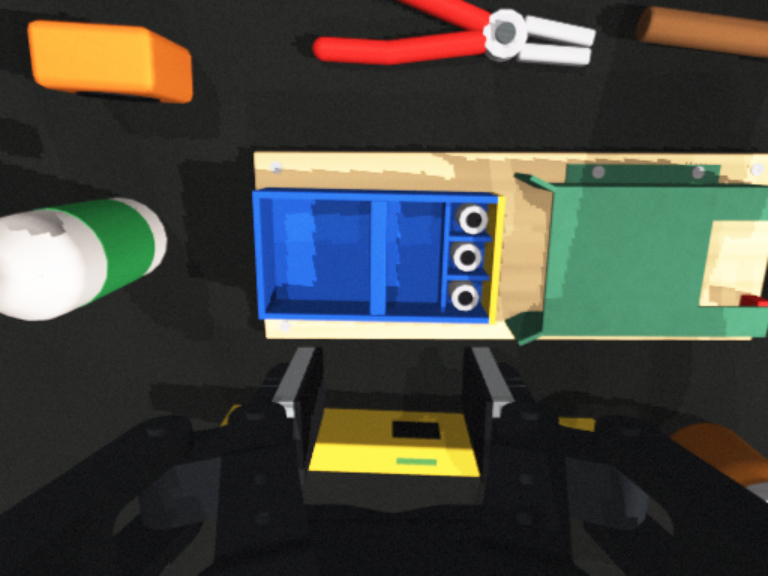

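The tray lies straight on the bare board with three sockets upright in their cells (470,219/257/298). The rib is at (378,257).

```bash
python3 - <<'E'
from h import *
z=np.load("w3.npz");K,T=z["K"],z["T"]
for n,u,v,h in(("riba",378,200,.047),("ribb",378,315,.047),("c",254,192,.048),("c",502,197,.048),("c",496,325,.048),("c",259,320,.048)):
    p=ray(u/1.5-.17,v/1.5-.17,h,K,T)[:2]; print(n,p.round(4),hol(p))
E
```

```text
riba [ 0.5162 -0.0907] [-0.1722  0.0388]
ribb [ 0.5881 -0.1028] [-0.1726 -0.0341]
c [ 0.4997 -0.1632] [-0.2464  0.0435]
c [ 0.5261 -0.0169] [-0.0978  0.0408]
c [ 0.6064 -0.0289] [-0.0968 -0.0404]
c [ 0.5791 -0.1785] [-0.2489 -0.0373]
```

Request:
carry_out(series="-0.0042 -0.0089 0 0;0 0 -0.05 0;0 0 -0.05 0;0 0 -0.04 0;0 0 -0.026 0;0 0 -0.02 0;0 0 0 0;0 0 0 0", jaw=-0.2)

```text
time: 10.65
tool_pos: [0.5518, -0.099, 0.0356]
tcp_rot: [-0.252, -3.13, -0.0]
wrist_force: [-0.2, -0.4, -0.7]
width: 0.402
grip_force: 0.0
```

Request:
carry_out(series="0 0 0 0;0 0 0 0;0 0 0 0;0 0 0 0;0 0 0 0;0 0 0 0", jaw=-1, grip_force=50)

```text
time: 11.4
tool_pos: [0.5528, -0.0985, 0.0366]
tcp_rot: [0.251, 3.131, -0.001]
wrist_force: [-2.0, -1.7, 3.2]
width: 0.111
grip_force: 50.0
```

Request:
carry_out(series="0 0 0 -5;0 0 0 -10;0 0 0 -10;0 0 0 -10;0 0 0 -10;0 0 0 -10;0 0 0 -10;0 0 0 -10;0 0 0 -10;0 0 0 -5;0 0 0 0")

```text
time: 12.78
tool_pos: [0.5532, -0.0981, 0.0366]
tcp_rot: [2.391, 2.037, 0.002]
wrist_force: [-0.5, 0.9, 2.4]
width: 0.109
grip_force: 50.1
```

Request:
carry_out(series="0 0 0 -5;0 0 0 -10;0 0 0 -10;0 0 0 -10;0 0 0 -10;0 0 0 -10;0 0 0 -10;0 0 0 -10;0 0 0 -10;0 0 0 -5;0 0 0 0;0 0 0 0")

```text
time: 14.28
tool_pos: [0.5531, -0.0982, 0.0366]
tcp_rot: [-3.131, 0.249, -0.001]
wrist_force: [-0.3, -0.2, 4.1]
width: 0.107
grip_force: 50.3
```

```bash
python3 - <<'E'
from h import *
s=bot.read_state();print(s["q"],s["tool_pos"],hol(s["tool_pos"]),s["width"],s["wrist_force"])
a=s["tcp_rot"];print("yaw y",(2*np.degrees(np.arctan2(a[1],a[0]))-90)%360)
im,d,K,T=cam("wrist");np.savez("w4",im=im,d=d,K=K,T=T)
cv2.imwrite("pics/w4.png",cv2.resize(im,None,fx=1.5,fy=1.5))
E
```

```text
[-2.20339648e-01  2.70096147e-01  2.02192762e+00  6.11212191e-04
  8.48672972e-01  1.50851763e+00] [ 0.55310992 -0.09820963  0.03662054] [-0.1737  0.0011] 0.10691092018047758 [-0.27614667 -0.23167224  4.08030909]
yaw y 260.92063916567815
```

View pics/w4.png

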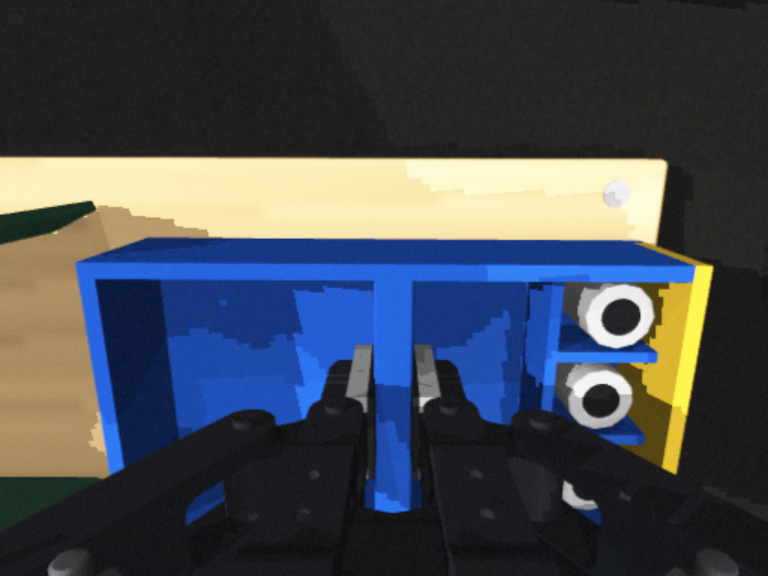

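The tray is turned: yellow end at the right (690,370, the -x side), empty end toward the sleeve at left, sockets in their cells. I'll check the lateral offset against the board edge.

```bash
python3 - <<'E'
from h import *
z=np.load("w4.npz");K,T=z["K"],z["T"]
for n,u,v,h in(("top",80,264,.048),("top",710,264,.048),("bd",100,157,.012),("bd",660,159,.012),("bdend",663,200,.012)):
    print(n,hol(ray(u/1.5-.17,v/1.5-.17,h,K,T)))
E
```

```text
top [-0.0976 -0.0386]
top [-0.2503 -0.0388]
bd [-0.0858 -0.0633]
bd [-0.2534 -0.063 ]
bdend [-0.2561 -0.0509]
```

Request:
carry_out(series="0.0006 0.004 0 0;0.0012 0.0074 0 0;0.0012 0.0074 0 0;0.0012 0.0074 0 0;0.0012 0.0074 0 0;0.0012 0.0074 0 0;0.0006 0.004 0 0;0 0 0 0")

```text
time: 15.32
tool_pos: [0.5601, -0.0534, 0.0366]
tcp_rot: [3.131, -0.249, 0.001]
wrist_force: [-0.7, -2.3, 5.1]
width: 0.107
grip_force: 50.4
```

Request:
carry_out(series="0.0012 0.0074 0 0;0.0012 0.0074 0 0;0.0008 0.005 0 0;0 0 0 0")

```text
time: 15.82
tool_pos: [0.5633, -0.0336, 0.0366]
tcp_rot: [3.131, -0.249, 0.001]
wrist_force: [-0.2, -1.7, 6.0]
width: 0.107
grip_force: 50.4
```

Request:
carry_out(series="0 0 0 0;0 0 0 0;0 0 0 0;0 0 0.02 0;0 0 0.05 0;-0.004 -0.0247 0 0;-0.004 -0.0247 0 0;-0.004 -0.0247 0 0;-0.004 -0.0247 0 0;0 0 0 0", jaw=-0.6)

```text
time: 17.08
tool_pos: [0.5466, -0.1334, 0.1061]
tcp_rot: [-3.131, 0.255, 0.0]
wrist_force: [-0.2, 0.7, -0.5]
width: 0.199
grip_force: 0.0
```

Request:
carry_out(series="0 0 0 0;0 0 0 0;0 0 -0.03 0;0 0 -0.03 0;0 0 -0.006 0;0 0 0 0", jaw=-1)

```text
time: 17.82
tool_pos: [0.547, -0.1318, 0.0403]
tcp_rot: [-3.131, 0.25, 0.001]
wrist_force: [0.3, 0.6, 0.9]
width: -0.001
grip_force: 0.0
```

Request:
carry_out(series="0.001 0 0 0;0.0006 0.004 0 0;0.0012 0.0074 0 0;0.0012 0.0074 0 0;0.0012 0.0074 0 0;0.0012 0.0074 0 0;0.0012 0.0074 0 0;0.0012 0.0074 0 0;0.0012 0.0074 0 0;0.0012 0.0074 0 0;0.0012 0.0074 0 0;0.0012 0.0074 0 0;0.0012 0.0074 0 0;0.0012 0.0074 0 0;0.0012 0.0074 0 0;0.0012 0.0074 0 0;0 0 0 0")

```text
time: 19.95
tool_pos: [0.5651, -0.0235, 0.0398]
tcp_rot: [-3.13, 0.251, 0.001]
wrist_force: [0.3, -0.0, -0.5]
width: -0.004
grip_force: 0.0
```

Request:
carry_out(series="0.0006 0.004 0 0;0.0006 0.004 0 0;0.0005 0.003 0 0;0.0003 0.002 0 0;0 0 0 0")

```text
time: 20.58
tool_pos: [0.5674, -0.0113, 0.0402]
tcp_rot: [-3.131, 0.251, 0.0]
wrist_force: [-0.3, -0.3, -0.1]
width: 0.007
grip_force: 0.0
```

Request:
carry_out(series="0.0003 0.0015 0 0;0.0002 0.001 0 0;0 0 0 0")

```text
time: 20.95
tool_pos: [0.5679, -0.0096, 0.0403]
tcp_rot: [3.131, -0.251, -0.0]
wrist_force: [-0.7, -3.9, -0.4]
width: 0.004
grip_force: 1.7
```

Request:
carry_out(series="0.0002 0.001 0 0;0 0 0 0")

```text
time: 21.2
tool_pos: [0.5679, -0.0095, 0.0403]
tcp_rot: [3.13, -0.25, -0.001]
wrist_force: [-1.4, -7.2, 1.0]
width: 0.001
grip_force: 3.8
```

Request:
carry_out(series="0.0002 0.001 0 0;0 0 0 0")

```text
time: 21.45
tool_pos: [0.5679, -0.0094, 0.0403]
tcp_rot: [3.128, -0.25, -0.001]
wrist_force: [-1.9, -11.5, 1.0]
width: 0.0
grip_force: 5.6
```

Request:
carry_out(series="-0.0003 -0.002 0 0;-0.0012 -0.0075 0 0;-0.0016 -0.0099 0 0;0 0 0.04 0;0 0 0.05 0;0 0 0.05 0;0.007 0.04 0.04 0;0.007 0.04 0.02 0;0 0 0 0")

```text
time: 22.58
tool_pos: [0.5811, 0.0555, 0.2433]
tcp_rot: [-3.13, 0.247, -0.009]
wrist_force: [0.1, -0.3, -0.3]
width: 0.0
grip_force: 0.0
```

```bash
python3 - <<'E'
from h import *
im,d,K,T=cam("wrist");np.savez("w5",im=im,d=d,K=K,T=T)
cv2.imwrite("pics/w5.png",cv2.resize(im,None,fx=1.5,fy=1.5))
E
```

```text
(no output)
```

View pics/w5.png

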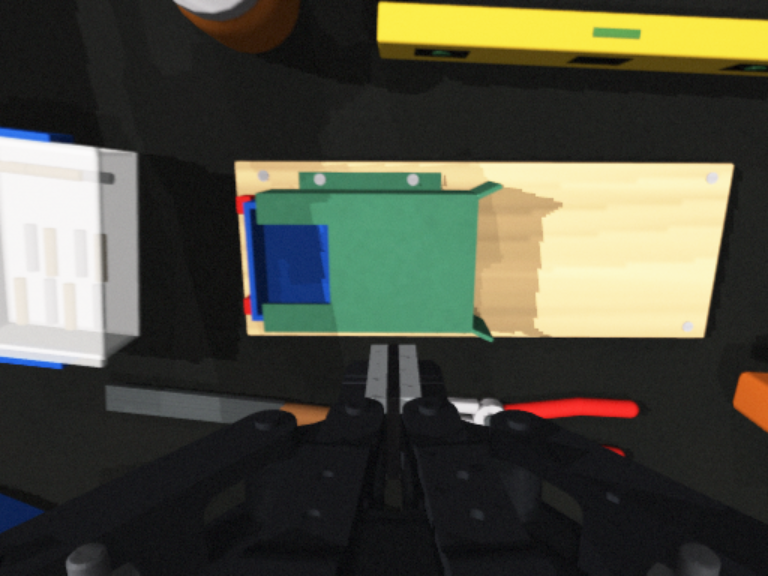

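The tray's blue empty end rests against both red stops (245,205 and 248,305), with the front level with the mouth. The bystanders haven't moved. Handing in.

```bash
python3 -c "
from workcell import bot
print(bot.finish_job())"
```

```text
the job is handed in; nothing more can be done
None
```

The tray was slid out, turned half round and pushed back home against both red stops, yellow socket end at the mouth, and the job was handed in at about 23 s; the sockets were upright in their cells after the turn, but the roof hides them in the final view.

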